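# Close the sample case

## Task

Close the heavy glass cover of the sample case: lower it gently by its handle bar without letting it fall, then press its front edge down against the sealing strip just until the spring catch snaps in and the cover stays shut. The height of the catch and its stop is hand-set, so go by feel and do not force the cover once it is home; leave the cup and the two vials beside the case where they stand.

Things in the scene. Friction and masses are not known exactly. Their poses are not given: they have to be found in the camera images.
- case: open grey case 170 x 234 mm (its own x, y), rim 85 mm above the worktop, with a white tube rack inside, fixed to the worktop. Origin: centre of its underside on the worktop; its x points from the front (catch, handle side, towards the robot) to the back (hinge), its y along the hinge, z up
- cover (a joint): angle (rad) of the white-framed glass cover about its hinge: 0 with the panel level, growing as it opens, 1.57 upright. It starts nearly upright. A friction hinge (0.25 N m) just holds it there; below about 1.3 rad its weight (0.65 to 1 kg, centre of mass 92 mm from the hinge) wins and it falls freely unless held. Let down, it rests on the sealing strip at 0.07 to 0.14; shut and caught it reads -0.045 to 0.048
- hinge (a point): point on the hinge axis, mid-width, 85 mm above the worktop, at the rear edge of the case; its axes turn with the cover: at cover angle 0 they are those of the case, and the cover extends from it along its -x
- bar (a point): centre of the handle bar: a round steel bar of 12 mm diameter, parallel to the hinge, at x = -221 mm, z = 16 mm in the axes of hinge (the mid-plane of the panel), carried by two arms 124 mm apart; 30 mm free between it and the cover's front edge (a finger fits in), free room in front of it and below it. It may turn between fingers that hold it. Axes as hinge
- front_rail (a point): point on the upper face of the cover's front rail, mid-width, where the cover is pressed: a flat 35 x 234 mm, 16 mm thick, this point 17 mm behind the cover's front edge, at x = -167 mm, z = 24 mm in the axes of hinge. Its z axis is the outward normal of the face
- cup_mid (a point): centre, half-way up, of a translucent specimen cup 61 mm wide and 66 mm high, beside the case; to be left alone
- vial_mid (a point): centre, half-way up, of a reagent vial 33 mm wide and 70 mm high, beside the case; to be left alone
- small_vial_mid (a point): centre, half-way up, of a small reagent vial 25 mm wide and 48 mm high, beside the case; to be left alone
- catch_point (a point): middle of the case's front wall at rim height, above the spring catch. A black sprung strip along this wall carries the cover with its front 5 to 30 mm too high. 9 to 14 N of push on the front rail takes it past the catch, which gives way with a click (the force falls briefly) 3 mm above a hard stop, then holds it. Catch and stop are set by hand up to 7 mm higher or lower. 25 N is too much

How it is judged:
On the way, in this order (a step that is already met when the one before it is completed fails the run):
1. the cover is lowered to the sealing strip (value of joint cover below 0.17 rad and velocity of joint cover above -1 rad/s).
2. the cover is pressed down past its catch (value of joint cover below 0.052 rad), for 0.2 s.
At the end, for the whole second after the job is handed in: the cover is shut and held by its catch, with the robot off it: cover angle under 0.052 rad (value of joint cover below 0.052 rad); the robot touches nothing.
It fails at once if the cover falls or slams: faster than 1.6 rad/s (0.3 m/s at its front edge) in its last stretch (value of joint cover between 0.07 and 0.35 rad and velocity of joint cover below -1.6 rad/s).
It fails at once if the cover is forced: pressed on its stop with more than 22 N (about 25 N of push by the hand) (contact force between catch_c0 and cover above 22 N).
It fails at once if a bystander is displaced by more than 20 mm or knocked over (distance of any of cup_mid, vial_mid, small_vial_mid from where it was at the start of the episode above 0.02 m).
It also fails if it takes over 72 s, if anything falls off the work surface, if the arm or the gripper's body presses on something with over 40 N, if the wrist force passes 120 N, or if a joint passes its speed limit or range.

## Robot

A 7-joint arm with a two-finger parallel gripper is mounted at the origin on a cart in front of the work surface, level with it; the furniture and walls round the work are solid. World frame = base frame: x ahead of the robot, y to its left, z up, the work surface at z = 0. Lengths are in m, angles in rad, forces in N, time in s.
With the tool pointing down it reaches from about 0.35 to 0.9 m from the base axis. Payload 8.1 kg.
Tool frame: the origin (TCP) lies between the finger pads; the fingertips stand ahead of it and the grasp point (between the pads) is the TCP (arm.nose_length is the z of the fingertips in the tool frame, in m); z points along the fingers, y is the line along which they close (so a half turn about z gives the same grasp; the last joint's range is limited). The gripper opens to 92 mm and grips with 3 to 60 N. Pads are 19 mm wide; open, the fingers measure 130 mm over their backs; the gripper's body (75 mm by 190 mm) begins 47 mm behind the grasp point.
Start: joints at [1.198, 0.434, 0.025, 1.573, -0.012, 1.134, -0.075], TCP at [0.167, -0.602, 0.219] pointing down, gripper open.
Joint ranges: [-2.62, 2.62], [-0.44, 2.09], [-1.27, 1.32], [0.08, 2.57], [-1.32, 4.46], [0.12, 2], [-2.74, 2.74]. Speed limits (rad/s): [2.22, 2.22, 3.01, 3.01, 3.14, 3.14, 3.14].

## Interface

Orientations are given as a rotation vector (axis times angle).
In Python, from cell import sensors, optics, arm gives the robot as it stands.
- The arm moves only by the tool arm_command, never from a script. Its argument "deltas" is one flat list of numbers, 7 for each row, row after row: the turn, a rotation vector about the world's x, y, z as a fraction of full scale, then the shift along the world's x, y, z as a fraction of full scale, then the finger opening in mm, from 0 to 91.8. In form: [wx, wy, wz, dx, dy, dz, fingers, wx, wy, wz, dx, dy, dz, fingers, ...]. A call has 1 to 20 rows; each row is the pose to reach, as a shift and turn from the pose commanded when the call began; what a row does not reach only later rows make up. Full scale, the value 1, is 1 m for a shift and 90 degrees for a turn. A row lasts 1/10 s, in which the tool goes at most 50 mm and 8.59 degrees, less where a joint would pass 70% of its speed; a pose out of reach is approached as far as the arm can. A call with a number of a shift or a turn outside -1 to 1 is refused whole. A call with a gripper value outside its range is refused whole. The fingers move at their own pace and stop on an object; "force" is the grip in N (left out, the last holds). Time passes only in rows, so rows that repeat a pose let the fingers close. It gives the time, the measured TCP pose, the force, the opening and the grip force at its end, in the units of the state.
- sensors.observe(): the state, without advancing time (a new reading comes with each control period).
- optics.get_image(name): name is "side" or "top"; returns the picture (384x512x3 uint8, blue, green, red); there is no depth.
- optics.calibration(name): a dict with "camera_matrix" (3x3 intrinsics, pixels), "rvec" (rotation vector, rad) and "tvec" (3), from world to camera coordinates, as OpenCV has them. Camera axes: x right, y down, z forward; pixel columns grow to the right and rows downward; lengths in m; the calibration is good to about 2 mm. A picture is of the moment at which its call begins. calibration takes no time and is no camera call.
- arm.sign_off(): hands the job in; it is judged then, once.
The state is a dict: "clock": time; "joints": joint angles; "dq": joint speeds; "joint_efforts": joint torques, N m; "position": TCP position; "ee_rot": TCP orientation; "force": force on the tool from outside, world axes, zero at the start; "ft_torque": the same for the moment, N m; "width": opening from 0.0 (shut) to 1.0 (fully open); "gripper_force": force on a finger pad.
Only numpy, scipy, OpenCV 4.12 (cv2) and the standard library are available. Lean on these libraries where they do the work, as an engineer would, in place of code of your own. Each camera call takes 0.05 s, during which the arm holds its last target. There are 200 camera calls.

## Working session

There is one attempt and no reset: what is moved stays moved. The work goes in short steps, Python scripts to look and compute and a tool call to move; the robot and the scene stay as the last step left them, time stands still between calls to the robot, and variables do not carry over. Pictures are saved under pics/ and viewed, at most 11 in all, crops included, and the job is handed in when it is done.

Besides the shell and the picture viewer there is one more tool, called as name(argument=value, ...) on one line, values as JSON. arm_command: Moves the arm, as the interface text tells. Its arguments: {"type":"object","properties":{"deltas":{"type":"array","items":{"type":"number"}},"force":{"type":"number"}},"required":["deltas"]}

```bash
mkdir -p pics
python3 - <<'E'
from cell import sensors, optics, arm
import cv2
for n in("side","top"):
    cv2.imwrite(f"pics/{n}0.png",cv2.resize(optics.get_image(n),(800,600),interpolation=cv2.INTER_CUBIC)); print(n,optics.calibration(n))
print(sensors.observe(),arm.nose_length)
E
```

```text
side {'camera_matrix': array([[356.01310962,   0.        , 254.15729681],
       [  0.        , 356.01310962, 195.85926975],
       [  0.        ,   0.        ,   1.        ]]), 'rvec': array([ 0.12992291, -2.76158319,  1.43596733]), 'tvec': array([0.57592904, 0.08264745, 0.88002242])}
top {'camera_matrix': array([[351.22413998,   0.        , 255.99419134],
       [  0.        , 351.22413998, 190.30647598],
       [  0.        ,   0.        ,   1.        ]]), 'rvec': array([ 2.14318884, -2.19001719,  0.05558586]), 'tvec': array([0.05720589, 0.58871743, 0.91336725])}
{'clock': 0.1, 'joints': array([ 1.19836485,  0.43517316,  0.02497377,  1.57398295, -0.01157557,
        1.13400074, -0.07511154]), 'dq': array([-0.00158914, -0.00120533,  0.00123825, -0.00184317,  0.00036571,
       -0.00130351, -0.0006717 ]), 'joint_efforts': array([ 3.42326639e-03, -6.69127393e+01,  9.88394022e-01, -3.15149903e+01,
       -6.04429725e-02,  3.73512274e-02,  1.32652553e-04]), 'position': array([ 0.16642383, -0.6019589 ,  0.21832009]), 'ee_rot': array([-3.11169296e+00, -4.22270509e-01,  5.34251635e-04]), 'force': array([0.25763625, 0.6266589 , 0.76849619]), 'ft_torque': array([ 0.0179809 ,  0.03442173, -0.01304736]), 'gripper_force': 0.0, 'width': 1.0015671209230654} 0.019
```

View pics/side0.png

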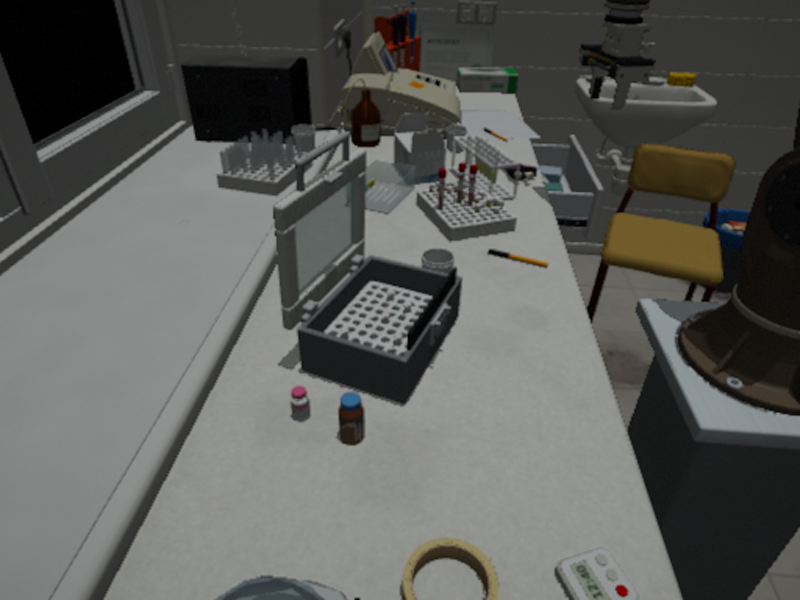

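View pics/top0.png

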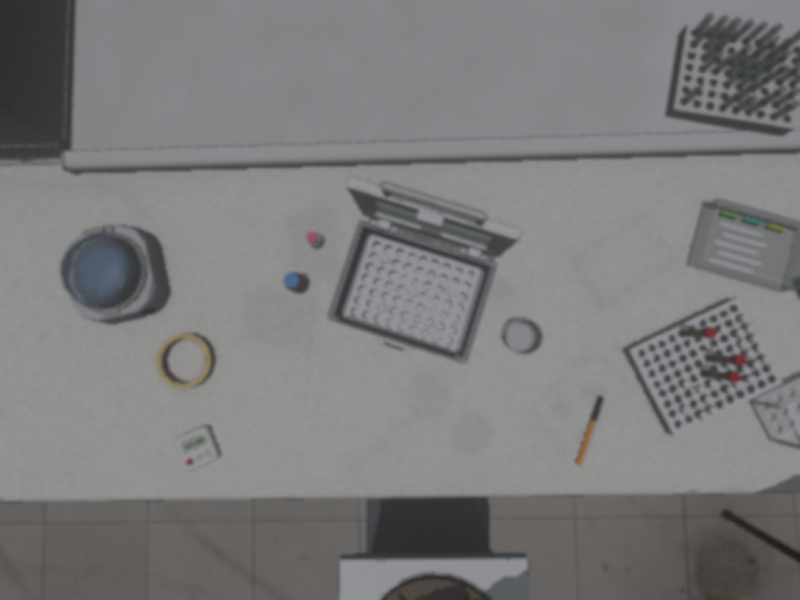

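The side view shows the case, with the cover upright and its bar around (325,145). In the top view the rim corners are near (360,222), (496,262), (466,360) and (330,320), and the bar runs (385,187)-(485,217). The vials are to the left and the cup to the right. Next I'll enlarge both views.

Run:
```python
from cell import optics
import cv2,numpy as np
a=optics.get_image("top")[105:245,205:345]; b=optics.get_image("side")[75:255,165:305]
cv2.imwrite("pics/c1.png",np.hstack([cv2.resize(a,None,fx=3,fy=3,interpolation=cv2.INTER_CUBIC)]))
cv2.imwrite("pics/c2.png",cv2.resize(b,None,fx=3,fy=3,interpolation=cv2.INTER_CUBIC))
```

```text
(no output)
```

View pics/c1.png

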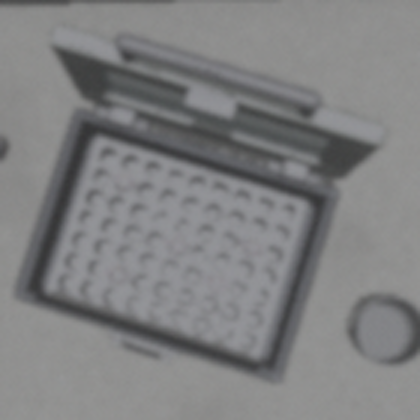

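View pics/c2.png

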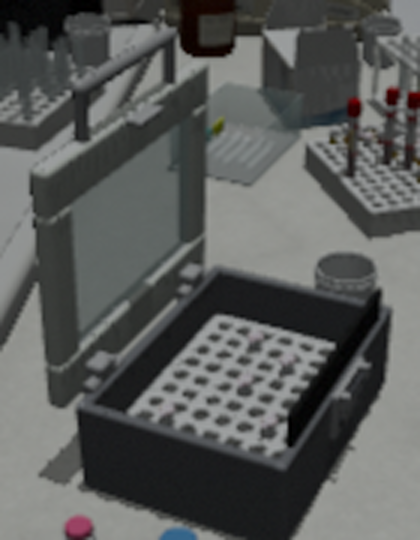

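Both crops show the rim corners and bar ends clearly. In the top crop the rim corners are (78,110), (338,188), (280,380), (18,297) and the bar runs (122,42)-(320,102). In the side crop they are (82,405), (215,270), (388,308), (288,465), with the bar at (82,95)-(168,37).

```bash
cat > geo.py <<'E'
import numpy as np,cv2
from cell import optics
from scipy.optimize import least_squares
C={n:optics.calibration(n) for n in("top","side")}
def proj(n,P): c=C[n]; return cv2.projectPoints(np.array(P,float),c["rvec"],c["tvec"],c["camera_matrix"],None)[0][:,0]
def case(p,P): x,y,w=p[:3]; c,s=np.cos(w),np.sin(w); P=np.array(P,float); return np.c_[x+c*P[:,0]-s*P[:,1],y+s*P[:,0]+c*P[:,1],P[:,2]]
def cov(t,lx,ly,lz): return [.085-(-lx*np.cos(t)) + lz*np.sin(t),ly,.085-lx*np.sin(t)+lz*np.cos(t)]
E
python3 - <<'E'
from geo import *
R=[[.085,.117,.085],[.085,-.117,.085],[-.085,-.117,.085],[-.085,.117,.085]]
tp=np.array([[78,110],[338,188],[280,380],[18,297],[122,42],[320,102]])/3+[205,105]
sd=np.array([[82,405],[215,270],[388,308],[288,465],[82,95],[168,37]])/3+[165,75]
def f(p):
    P=case(p,R+[cov(p[3],-.221,p[4],.016),cov(p[3],-.221,-p[4],.016)])
    return np.r_[proj("top",P)-tp,proj("side",P)-sd].ravel()
r=least_squares(f,[.6,0,-.3,1.5,.065],loss="soft_l1")
print(r.x.round(4)); print(r.fun.reshape(-1,2).round(1))
p=r.x
for t in [p[3],1.2,.9,.6,.3,.1]: print(round(t,2),case(p,[cov(t,-.221,0,.016)]).round(4))
print("rail",case(p,[cov(.1,-.167,0,.024)]).round(4))
E
```

```text
[ 0.5946  0.0224 -0.323   1.5318  0.0644]
[[-1.1 -1. ]
 [ 1.3 -0. ]
 [ 0.9  1.4]
 [-1.7  0.8]
 [-0.3  0.3]
 [-1.  -0.2]
 [-2.1 -0.7]
 [-0.4 -3.2]
 [ 1.8 -2. ]
 [ 0.1  0.1]
 [-1.  -2.3]
 [ 0.7 -1.7]]
1.53 [[ 0.6822 -0.007   0.3065]]
1.2 [[0.6134 0.0161 0.2968]]
0.9 [[0.5568 0.035  0.2681]]
0.6 [[0.5108 0.0504 0.223 ]]
0.3 [[0.4795 0.0609 0.1656]]
0.1 [[0.4682 0.0647 0.123 ]]
rail [[0.5199 0.0474 0.1256]]
```

arm_command(deltas=[0,0,0,0,0,0.1,91,0,0,0,0,0,0.17,91,0,0,0,0,0,0.17,91,0,0,0,0,0,0.17,91,0,0,0.623,0.516,0.595,0.17,91,0,0,0.623,0.516,0.595,0.17,91,0,0,0.623,0.516,0.595,0.17,91,0,0,0.623,0.516,0.595,0.17,91,0,0,0.623,0.516,0.595,0.17,91,0,0,0.623,0.516,0.595,0.17,91,0,0,0.623,0.516,0.595,0.17,91,0,0,0.623,0.516,0.595,0.17,91,0,0,0.623,0.516,0.595,0.17,91,0,0,0.623,0.516,0.595,0.17,91,0,0,0.623,0.516,0.595,0.17,91,0,0,0.623,0.516,0.595,0.17,91,0,0,0.623,0.516,0.595,0.17,91,0,0,0.623,0.516,0.595,0.17,91,0,0,0.623,0.516,0.595,0.17,91,0,0,0.623,0.516,0.595,0.17,91], force=15)

```text
clock: 2.2
position: [0.6838, -0.0043, 0.3883]
ee_rot: [-2.547, -1.838, 0.0]
force: [1.1, -0.8, 0.8]
width: 0.994
gripper_force: 0.0
```

Run:
```python
from geo import *
from cell import sensors
s=sensors.observe(); print(s["position"],s["joints"].round(2))
b=optics.get_image("side")[60:200,150:300]; a=optics.get_image("top")[70:210,200:350]
cv2.imwrite("pics/d.png",cv2.resize(np.hstack([a,b]),None,fx=2.6,fy=2.6,interpolation=cv2.INTER_CUBIC))
```

```text
[ 0.683762   -0.00432584  0.38826589] [ 0.17  0.51 -0.44  1.07  0.21  1.6  -0.54]
```

View pics/d.png

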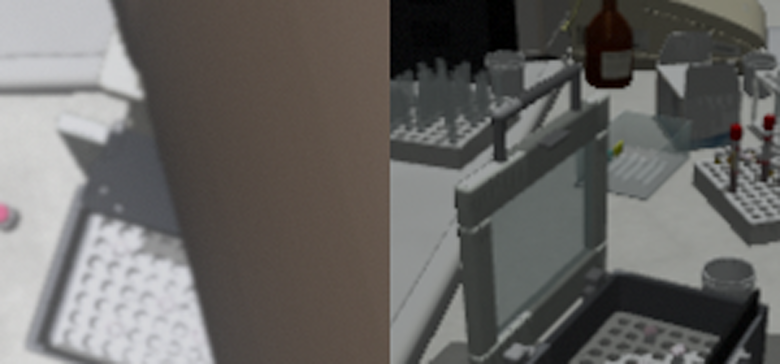

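The left half (top view) is hidden by the arm. The right half (side view) shows the bar at about (540,85), and the gripper is not in the crop, so I'll check the full frame.

Run:
```python
from geo import *
print(proj("side",[[.6838,-.0043,.369],[.682,-.007,.3065]]))
cv2.imwrite("pics/e.png",optics.get_image("side")[:220])
```

```text
[[204.62179922  64.16751882]
 [207.63793043  94.36917264]]
```

View pics/e.png

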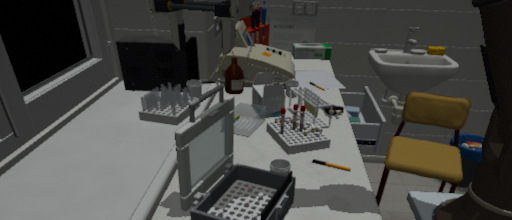

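The gripper hangs above the bar in the side view, at the top around (155-240, 0-50). The bar is near (208,94). I'll descend straight, watching the force.

arm_command(deltas=[0,0,0,-0.001,-0.002,-0.02,91,0,0,0,-0.001,-0.002,-0.04,91,0,0,0,-0.001,-0.002,-0.055,91,0,0,0,-0.001,-0.002,-0.07,91,0,0,0,-0.001,-0.002,-0.08,91,0,0,0,-0.001,-0.002,-0.08,91])

```text
clock: 2.95
position: [0.6807, -0.0107, 0.3078]
ee_rot: [-2.55, -1.834, 0.004]
force: [-0.8, 0.5, -1.4]
width: 0.991
gripper_force: 0.0
```

Run:
```python
from geo import *
cv2.imwrite("pics/f.png",cv2.resize(optics.get_image("side")[20:180,120:320],None,fx=3.5,fy=3.5,interpolation=cv2.INTER_CUBIC))
```

```text
(no output)
```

View pics/f.png

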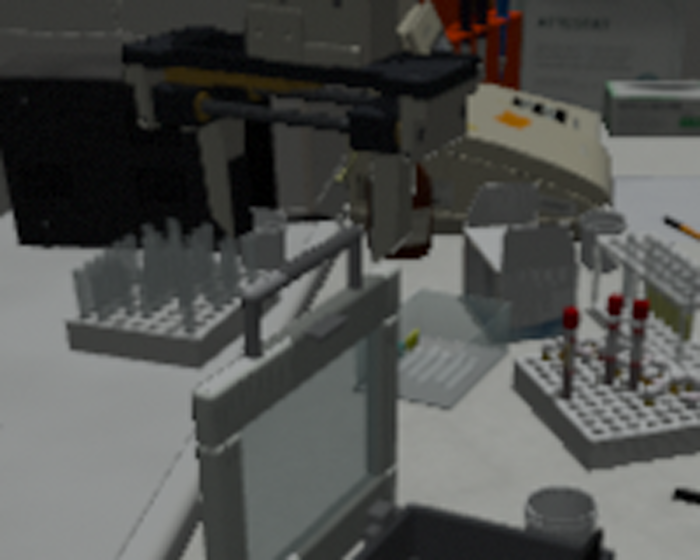

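Run:
```python
from geo import *
from cell import sensors
print(sensors.observe()["position"])
d=np.array([.949,-.317,0]);T=np.array([.6807,-.0107,.3078])
e=np.array([.317,.949,0])
P=[T+s*d*.055+np.array([0,0,z]) for z in(-.019,0,.019,.047) for s in(1,-1)]
print(((proj("side",P)-[120,20])*3.5).round())
p=[.5946,.0224,-.323]
print(((proj("side",case(p,[cov(1.5318,-.221,.062,.016),cov(1.5318,-.221,0,.016),cov(1.5318,-.221,-.062,.016),cov(1.53,-.185,.117,.024),cov(1.53,-.185,.117,.008)]))-[120,20])*3.5).round())
```

```text
[ 0.68113966 -0.01035689  0.30890158]
[[235. 273.]
 [392. 301.]
 [232. 243.]
 [392. 270.]
 [229. 212.]
 [391. 238.]
 [225. 165.]
 [390. 189.]]
[[252. 294.]
 [306. 260.]
 [354. 231.]
 [190. 387.]
 [215. 393.]]
```

The fingertips appear at about (222,225) and (390,250). That is some 50 crop pixels, or about 28 mm, higher than predicted relative to the bar at (306,262). A gentle close will show whether the bar is between the fingers.

arm_command(deltas=[0,0,0,0,0,0,60,0,0,0,0,0,0,40,0,0,0,0,0,0,30,0,0,0,0,0,0,20,0,0,0,0,0,0,14,0,0,0,0,0,0,8,0,0,0,0,0,0,4,0,0,0,0,0,0,4,0,0,0,0,0,0,4,0,0,0,0,0,0,4], force=10)

```text
clock: 4.0
position: [0.6815, -0.0094, 0.309]
ee_rot: [2.549, 1.836, -0.0]
force: [-0.4, -0.6, 0.7]
width: 0.169
gripper_force: 0.0
```

Run:
```python
from geo import *
from cell import sensors
s=sensors.observe();print(s["position"],s["width"],s["gripper_force"],s["force"])
cv2.imwrite("pics/g.png",cv2.resize(optics.get_image("side")[20:180,120:320],None,fx=3.5,fy=3.5,interpolation=cv2.INTER_CUBIC))
```

```text
[ 0.68154361 -0.00940848  0.30903345] 0.16949026917263393 0.0 [-0.43003793 -0.58938918  0.68776538]
```

arm_command(deltas=[0,0,0,0,0,0,4,0,0,0,0,0,0,4,0,0,0,0,0,0,4,0,0,0,0,0,0,4], force=10)

```text
clock: 4.45
position: [0.6816, -0.0094, 0.309]
ee_rot: [-2.549, -1.836, -0.0]
force: [0.9, -0.6, 1.0]
width: 0.045
gripper_force: 0.0
```

Run:
```python
from geo import *
from cell import sensors
s=sensors.observe();print(s["position"],s["width"],s["gripper_force"],s["force"])
cv2.imwrite("pics/g.png",cv2.resize(optics.get_image("side")[20:180,120:320],None,fx=3.5,fy=3.5,interpolation=cv2.INTER_CUBIC))
```

```text
[ 0.68155818 -0.00941106  0.30902586] 0.04459676386201606 0.0 [ 0.90157169 -0.56199059  0.9852236 ]
```

View pics/g.png

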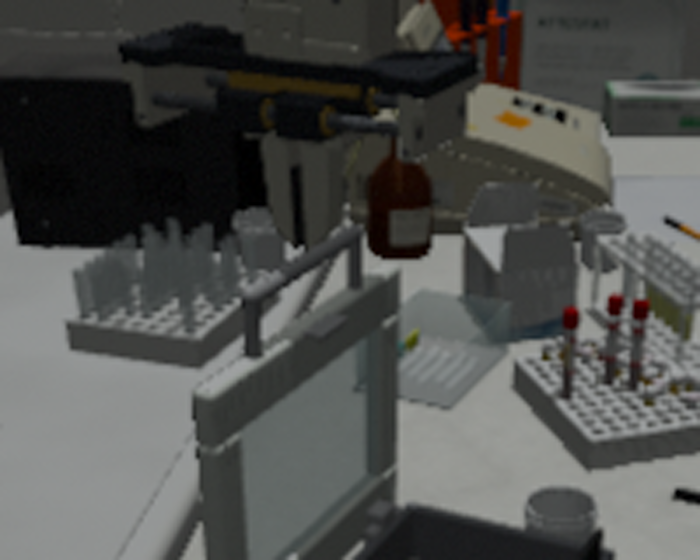

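Closed on nothing: the fingertips end just above the bar, at about (305,245). I'll open, go lower by 25 mm, and close again.

arm_command(deltas=[0,0,0,0,0,0,75,0,0,0,0,0,0,75,0,0,0,0,0,0,75,0,0,0,0,0,0,75,0,0,0,0,0,0,75,0,0,0,0,0,0,75,0,0,0,0,0,0,75,0,0,0,0,0,-0.006,75,0,0,0,0,0,-0.012,75,0,0,0,0,0,-0.018,75,0,0,0,0,0,-0.024,75,0,0,0,0,0,-0.024,75], force=10)

```text
clock: 5.7
position: [0.681, -0.0096, 0.2836]
ee_rot: [-2.548, -1.836, 0.003]
force: [-1.0, -0.0, 0.1]
width: 0.812
gripper_force: 0.0
```

arm_command(deltas=[0,0,0,0,0,0,4,0,0,0,0,0,0,4,0,0,0,0,0,0,4,0,0,0,0,0,0,4,0,0,0,0,0,0,4,0,0,0,0,0,0,4,0,0,0,0,0,0,4,0,0,0,0,0,0,4,0,0,0,0,0,0,4,0,0,0,0,0,0,4,0,0,0,0,0,0,4,0,0,0,0,0,0,4], force=10)

```text
clock: 6.9
position: [0.6816, -0.0094, 0.2851]
ee_rot: [2.549, 1.836, 0.0]
force: [-0.0, -0.1, 0.4]
width: 0.127
gripper_force: 10.0
```

Run:
```python
from geo import *
cv2.imwrite("pics/h.png",cv2.resize(optics.get_image("side")[20:180,120:320],None,fx=3.5,fy=3.5,interpolation=cv2.INTER_CUBIC))
```

```text
(no output)
```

View pics/h.png

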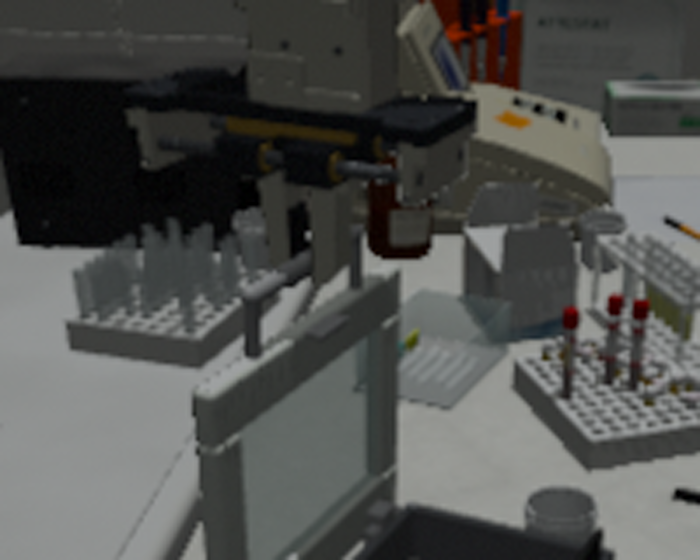

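The bar is gripped: 11.7 mm opening at 10 N, with the tip about 17 mm below the bar's centre in the picture. Next is a table of the arc relative to this pose.

Run:
```python
import numpy as np
r=np.hypot(.221,.016);o=np.arctan2(.016,.221)
for t in np.r_[np.arange(1.5,.05,-.05)]:
    f=r*(np.cos(t+o)-np.cos(1.53+o));z=r*(np.sin(t+o)-np.sin(1.53+o))
    print(round(t,2),(f*np.array([-.948,.317])).round(4),round(z,4))
```

```text
1.5 [-0.0063  0.0021] 0.0001
1.45 [-0.0168  0.0056] -0.0002
1.4 [-0.0273  0.0091] -0.001
1.35 [-0.0377  0.0126] -0.0023
1.3 [-0.048   0.0161] -0.0042
1.25 [-0.0583  0.0195] -0.0067
1.2 [-0.0684  0.0229] -0.0097
1.15 [-0.0783  0.0262] -0.0132
1.1 [-0.0881  0.0295] -0.0173
1.05 [-0.0977  0.0327] -0.0218
1.0 [-0.107   0.0358] -0.0269
0.95 [-0.1161  0.0388] -0.0324
0.9 [-0.125   0.0418] -0.0384
0.85 [-0.1335  0.0446] -0.0449
0.8 [-0.1417  0.0474] -0.0518
0.75 [-0.1496  0.05  ] -0.0591
0.7 [-0.1571  0.0525] -0.0669
0.65 [-0.1642  0.0549] -0.075
0.6 [-0.171   0.0572] -0.0835
0.55 [-0.1773  0.0593] -0.0923
0.5 [-0.1832  0.0613] -0.1015
0.45 [-0.1887  0.0631] -0.1109
0.4 [-0.1937  0.0648] -0.1207
0.35 [-0.1982  0.0663] -0.1307
0.3 [-0.2023  0.0676] -0.1409
0.25 [-0.2059  0.0688] -0.1513
0.2 [-0.2089  0.0699] -0.1619
0.15 [-0.2115  0.0707] -0.1726
0.1 [-0.2136  0.0714] -0.1835
```

arm_command(deltas=[0,0,0,0,0,0,4,0,0,0,-0.0063,0.0021,0,4,0,0,0,-0.0168,0.0056,0,4,0,0,0,-0.0273,0.0091,-0.001,4,0,0,0,-0.0377,0.0126,-0.0023,4,0,0,0,-0.048,0.0161,-0.0042,4,0,0,0,-0.0583,0.0195,-0.0067,4,0,0,0,-0.0684,0.0229,-0.0097,4,0,0,0,-0.0783,0.0262,-0.0132,4,0,0,0,-0.0881,0.0295,-0.0173,4,0,0,0,-0.0881,0.0295,-0.0173,4], force=15)

```text
clock: 8.05
position: [0.5918, 0.0214, 0.2676]
ee_rot: [-2.547, -1.838, 0.001]
force: [-0.9, 2.4, 0.6]
width: 0.128
gripper_force: 15.0
```

arm_command(deltas=[0,0,0,-0.0096,0.0032,-0.0045,4,0,0,0,-0.0189,0.0063,-0.0096,4,0,0,0,-0.028,0.0093,-0.0151,4,0,0,0,-0.0369,0.0123,-0.0211,4,0,0,0,-0.0454,0.0151,-0.0276,4,0,0,0,-0.0536,0.0179,-0.0345,4,0,0,0,-0.0536,0.0179,-0.0345,4], force=15)

```text
clock: 8.75
position: [0.538, 0.0393, 0.2319]
ee_rot: [-2.546, -1.837, 0.002]
force: [1.1, 5.7, -4.0]
width: 0.124
gripper_force: 15.0
```

arm_command(deltas=[0,0,0,-0.0079,0.0036,-0.0073,4,0,0,0,-0.0154,0.0066,-0.0151,4,0,0,0,-0.0225,0.0095,-0.0232,4,0,0,0,-0.0293,0.0118,-0.0317,4,0,0,0,-0.0356,0.0139,-0.0405,4,0,0,0,-0.0415,0.0159,-0.0497,4,0,0,0,-0.0415,0.0159,-0.0497,4], force=15)

```text
clock: 9.45
position: [0.497, 0.0536, 0.182]
ee_rot: [-2.548, -1.836, 0.003]
force: [0.1, -1.1, -4.7]
width: 0.125
gripper_force: 15.0
```

Forces are small. Continuing from 0.5 to 0.2, more slowly.

arm_command(deltas=[0,0,0,-0.0055,0.0018,-0.0094,4,0,0,0,-0.0105,0.0035,-0.0192,4,0,0,0,-0.0128,0.0043,-0.0242,4,0,0,0,-0.015,0.005,-0.0292,4,0,0,0,-0.0171,0.0057,-0.0343,4,0,0,0,-0.0191,0.0063,-0.0394,4,0,0,0,-0.0209,0.0069,-0.0446,4,0,0,0,-0.0227,0.0075,-0.0498,4,0,0,0,-0.0227,0.0075,-0.0498,4], force=15)

```text
clock: 10.35
position: [0.4755, 0.0614, 0.1331]
ee_rot: [-2.549, -1.836, 0.0]
force: [1.1, -2.7, -4.6]
width: 0.122
gripper_force: 15.0
```

arm_command(deltas=[0,0,0,-0.0016,0.0005,-0.0053,4,0,0,0,-0.003,0.001,-0.0106,4,0,0,0,-0.0036,0.0012,-0.0133,4,0,0,0,-0.0042,0.0014,-0.016,4,0,0,0,-0.0042,0.0014,-0.016,4], force=15)

```text
clock: 10.85
position: [0.4714, 0.0628, 0.1174]
ee_rot: [-2.549, -1.836, 0.0]
force: [1.3, -2.9, -4.1]
width: 0.119
gripper_force: 15.0
```

arm_command(deltas=[0,0,0,-0.0005,0.0002,-0.003,4,0,0,0,-0.001,0.0003,-0.006,4,0,0,0,-0.001,0.0003,-0.006,4], force=15)

```text
clock: 11.15
position: [0.4702, 0.0633, 0.1115]
ee_rot: [-2.549, -1.836, 0.0]
force: [-1.3, -1.9, 0.1]
width: 0.125
gripper_force: 15.0
```

arm_command(deltas=[0,0,0,-0.0004,0.0001,-0.003,4,0,0,0,-0.0008,0.0002,-0.005,4,0,0,0,-0.0008,0.0002,-0.005,4], force=15)

```text
clock: 11.45
position: [0.4693, 0.0636, 0.1065]
ee_rot: [-2.549, -1.836, 0.0]
force: [-2.2, 0.3, 0.9]
width: 0.121
gripper_force: 15.0
```

The strip now carries the cover (Fz went from -4 to +1). I'll open slightly, rise, turn 90° and close the fingers over the front rail.

arm_command(deltas=[0,0,0,0,0,0,22,0,0,0,0,0,0,22,0,0,0,0,0,0,22,0,0,0,0,0,0.02,22,0,0,0,0,0,0.05,22,0,0,0,0,0,0.08,22])

```text
clock: 12.05
position: [0.4696, 0.0635, 0.1876]
ee_rot: [-2.549, -1.836, 0.0]
force: [0.4, -0.2, 0.9]
width: 0.238
gripper_force: 0.0
```

arm_command(deltas=[0,0,1,0.051,-0.017,0,0,0,0,1,0.051,-0.017,0,0,0,0,1,0.051,-0.017,0,0,0,0,1,0.051,-0.017,0,0,0,0,1,0.051,-0.017,0,0,0,0,1,0.051,-0.017,0,0,0,0,1,0.051,-0.017,0,0,0,0,1,0.051,-0.017,0,0,0,0,1,0.051,-0.017,0,0,0,0,1,0.051,-0.017,0,0,0,0,1,0.051,-0.017,0,0,0,0,1,0.051,-0.017,0,0,0,0,1,0.051,-0.017,0,0])

```text
clock: 13.35
position: [0.5209, 0.0463, 0.1868]
ee_rot: [0.508, 3.1, 0.001]
force: [-0.1, -0.8, -0.1]
width: 0.001
gripper_force: 0.0
```

Run:
```python
from geo import *
from cell import sensors
s=sensors.observe();print(s["position"],s["force"],s["width"],s["ee_rot"])
cv2.imwrite("pics/i.png",cv2.resize(optics.get_image("side")[60:260,140:340],None,fx=3,fy=3,interpolation=cv2.INTER_CUBIC))
```

```text
[0.52087977 0.04627737 0.18679579] [-0.06533358 -0.83178841 -0.12609441] 0.0010358295475622883 [5.08469009e-01 3.09986919e+00 6.10622003e-04]
```

View pics/i.png

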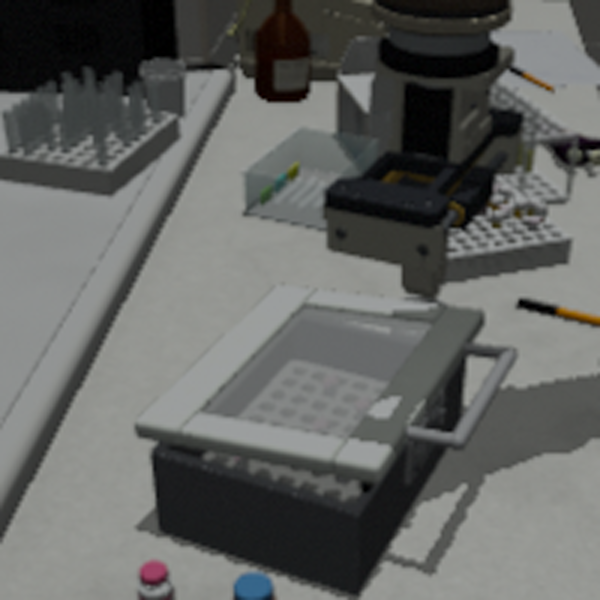

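The cover rests on its strip. The fingertip at (422,295) is straight above the rail's middle at (420,385), and the vials are untouched. Descending.

arm_command(deltas=[0,0,0,0,0,-0.015,0,0,0,0,0,0,-0.03,0,0,0,0,0,0,-0.04,0,0,0,0,0,0,-0.045,0,0,0,0,0,0,-0.05,0,0,0,0,0,0,-0.05,0])

```text
clock: 14.0
position: [0.5204, 0.0463, 0.1361]
ee_rot: [-0.504, -3.1, 0.0]
force: [-0.3, -0.0, -0.4]
width: 0.004
gripper_force: 0.0
```

arm_command(deltas=[0,0,0,0,0,-0.003,0,0,0,0,0,0,-0.005,0,0,0,0,0,0,-0.005,0])

```text
clock: 14.3
position: [0.5207, 0.0462, 0.1317]
ee_rot: [0.504, 3.101, 0.0]
force: [-0.9, -0.2, 0.1]
width: 0.003
gripper_force: 0.0
```

arm_command(deltas=[0,0,0,0,0,-0.003,0,0,0,0,0,0,-0.003,0])

```text
clock: 14.5
position: [0.5205, 0.0462, 0.1285]
ee_rot: [-0.504, -3.101, 0.0]
force: [-0.1, -0.8, -0.5]
width: 0.008
gripper_force: 0.0
```

arm_command(deltas=[0,0,0,0,0,-0.003,0,0,0,0,0,0,-0.003,0])

```text
clock: 14.7
position: [0.5205, 0.0462, 0.1254]
ee_rot: [-0.504, -3.1, 0.0]
force: [0.1, 0.7, 0.0]
width: 0.005
gripper_force: 0.0
```

arm_command(deltas=[0,0,0,0,0,-0.003,0,0,0,0,0,0,-0.003,0])

```text
clock: 14.9
position: [0.5205, 0.0462, 0.1224]
ee_rot: [-0.504, -3.1, 0.0]
force: [-0.2, -0.4, -0.7]
width: 0.005
gripper_force: 0.0
```

arm_command(deltas=[0,0,0,0,0,-0.002,0,0,0,0,0,0,-0.002,0])

```text
clock: 15.1
position: [0.5207, 0.0463, 0.1207]
ee_rot: [0.504, 3.101, 0.0]
force: [-0.0, 0.7, 0.6]
width: 0.006
gripper_force: 0.2
```

arm_command(deltas=[0,0,0,0,0,-0.002,0,0,0,0,0,0,-0.002,0])

```text
clock: 15.3
position: [0.5205, 0.0465, 0.1187]
ee_rot: [-0.504, -3.101, -0.0]
force: [-0.5, 0.5, 2.0]
width: 0.008
gripper_force: 0.7
```

arm_command(deltas=[0,0,0,0,0,-0.002,0,0,0,0,0,0,-0.002,0])

```text
clock: 15.5
position: [0.5205, 0.0465, 0.1166]
ee_rot: [-0.504, -3.101, -0.0]
force: [-0.0, 0.2, 2.1]
width: 0.004
gripper_force: 0.9
```

arm_command(deltas=[0,0,0,0,0,-0.002,0,0,0,0,0,0,-0.002,0])

```text
clock: 15.7
position: [0.5206, 0.0464, 0.1146]
ee_rot: [-0.504, -3.101, -0.0]
force: [-1.1, 0.8, 0.4]
width: 0.004
gripper_force: 0.9
```

arm_command(deltas=[0,0,0,0,0,-0.0015,0,0,0,0,0,0,-0.0015,0])

```text
clock: 15.9
position: [0.5206, 0.0464, 0.1131]
ee_rot: [-0.504, -3.101, -0.0]
force: [-0.9, 1.3, 2.4]
width: 0.005
gripper_force: 1.1
```

arm_command(deltas=[0,0,0,0,0,-0.0015,0,0,0,0,0,0,-0.0015,0])

```text
clock: 16.1
position: [0.5206, 0.0463, 0.1116]
ee_rot: [-0.504, -3.101, -0.0]
force: [-2.0, 0.7, 2.4]
width: 0.006
gripper_force: 1.2
```

arm_command(deltas=[0,0,0,0,0,-0.0015,0,0,0,0,0,0,-0.0015,0])

```text
clock: 16.3
position: [0.5206, 0.0463, 0.1101]
ee_rot: [-0.504, -3.101, -0.0]
force: [-0.9, 0.4, 3.0]
width: 0.007
gripper_force: 1.3
```

arm_command(deltas=[0,0,0,0,0,-0.0012,0,0,0,0,0,0,-0.0012,0])

```text
clock: 16.5
position: [0.5206, 0.0463, 0.1089]
ee_rot: [-0.504, -3.101, 0.0]
force: [-2.3, 0.7, 3.4]
width: 0.005
gripper_force: 1.5
```

arm_command(deltas=[0,0,0,0,0,-0.0012,0,0,0,0,0,0,-0.0012,0])

```text
clock: 16.7
position: [0.5206, 0.0463, 0.1077]
ee_rot: [-0.504, -3.101, -0.0]
force: [-2.2, 1.2, 3.8]
width: 0.003
gripper_force: 1.5
```

arm_command(deltas=[0,0,0,0,0,-0.0012,0,0,0,0,0,0,-0.0012,0])

```text
clock: 16.9
position: [0.5206, 0.0463, 0.1065]
ee_rot: [-0.504, -3.101, 0.0]
force: [-2.3, 1.0, 4.1]
width: -0.0
gripper_force: 1.6
```

arm_command(deltas=[0,0,0,0,0,-0.001,0,0,0,0,0,0,-0.001,0])

```text
clock: 17.1
position: [0.5205, 0.0463, 0.1056]
ee_rot: [-0.504, -3.101, 0.0]
force: [-2.6, 0.7, 3.6]
width: 0.004
gripper_force: 1.8
```

arm_command(deltas=[0,0,0,0,0,-0.001,0,0,0,0,0,0,-0.001,0])

```text
clock: 17.3
position: [0.5205, 0.0463, 0.1046]
ee_rot: [-0.504, -3.101, 0.0]
force: [-1.6, 0.8, 3.8]
width: 0.005
gripper_force: 1.8
```

arm_command(deltas=[0,0,0,0,0,-0.001,0,0,0,0,0,0,-0.001,0])

```text
clock: 17.5
position: [0.5205, 0.0463, 0.1036]
ee_rot: [-0.504, -3.101, 0.0]
force: [-2.1, 1.2, 3.7]
width: 0.006
gripper_force: 1.9
```

arm_command(deltas=[0,0,0,0,0,-0.001,0,0,0,0,0,0,-0.001,0])

```text
clock: 17.7
position: [0.5205, 0.0463, 0.1027]
ee_rot: [-0.504, -3.101, 0.0]
force: [-4.0, 1.9, 6.5]
width: 0.006
gripper_force: 3.1
```

arm_command(deltas=[0,0,0,0,0,-0.001,0,0,0,0,0,0,-0.001,0])

```text
clock: 17.9
position: [0.5204, 0.0464, 0.1019]
ee_rot: [-0.504, -3.101, 0.001]
force: [-5.2, 1.6, 8.8]
width: 0.004
gripper_force: 4.6
```

arm_command(deltas=[0,0,0,0,0,-0.001,0,0,0,0,0,0,-0.001,0])

```text
clock: 18.1
position: [0.5203, 0.0464, 0.1009]
ee_rot: [-0.504, -3.101, 0.001]
force: [-6.5, 1.3, 10.3]
width: 0.005
gripper_force: 5.1
```

arm_command(deltas=[0,0,0,0,0,-0.0008,0,0,0,0,0,0,-0.0008,0])

```text
clock: 18.3
position: [0.5201, 0.0464, 0.0999]
ee_rot: [-0.504, -3.1, 0.0]
force: [-5.3, 1.1, 7.9]
width: 0.005
gripper_force: 3.9
```

arm_command(deltas=[0,0,0,0,0,-0.0008,0,0,0,0,0,0,-0.0008,0])

```text
clock: 18.5
position: [0.5207, 0.0462, 0.0989]
ee_rot: [0.504, 3.101, -0.0]
force: [-1.8, 0.4, 2.0]
width: 0.002
gripper_force: 1.1
```

The force fell from 10.3 N to 2 N, which is the click. I'll go a little further, gently, to be sure it is home.

arm_command(deltas=[0,0,0,0,0,-0.0008,0,0,0,0,0,0,-0.0008,0])

```text
clock: 18.7
position: [0.521, 0.046, 0.098]
ee_rot: [0.505, 3.1, -0.0]
force: [-0.4, -0.0, 0.2]
width: 0.005
gripper_force: 0.1
```

arm_command(deltas=[0,0,0,0,0,-0.0006,0,0,0,0,0,0,-0.0006,0])

```text
clock: 18.9
position: [0.5209, 0.046, 0.0975]
ee_rot: [0.505, 3.1, -0.0]
force: [0.3, -0.2, 1.0]
width: 0.006
gripper_force: 0.3
```

arm_command(deltas=[0,0,0,0,0,-0.0006,0,0,0,0,0,0,-0.0006,0])

```text
clock: 19.1
position: [0.5209, 0.046, 0.0973]
ee_rot: [0.505, 3.1, -0.001]
force: [-1.3, -0.9, 5.0]
width: 0.006
gripper_force: 2.4
```

arm_command(deltas=[0,0,0,0,0,-0.0005,0,0,0,0,0,0,-0.0005,0])

```text
clock: 19.3
position: [0.521, 0.046, 0.0972]
ee_rot: [0.505, 3.1, -0.001]
force: [-3.3, -2.0, 9.6]
width: 0.005
gripper_force: 5.1
```

The force now rises stiffly, so the cover is on its stop. Lifting off to check.

arm_command(deltas=[0,0,0,0,0,0.003,0,0,0,0,0,0,0.03,0,0,0,0,0,0,0.07,0,0,0,0,0,0,0.1,0,0,0,0,0,0,0.1,0,0,0,0,0,0,0.1,0,0,0,0,0,0,0.1,0])

```text
clock: 20.0
position: [0.5201, 0.0459, 0.1955]
ee_rot: [-0.504, -3.099, 0.001]
force: [-0.7, 1.1, -1.0]
width: 0.006
gripper_force: 0.0
```

Run:
```python
from geo import *
cv2.imwrite("pics/j.png",cv2.resize(optics.get_image("side")[110:290,140:340],None,fx=3,fy=3,interpolation=cv2.INTER_CUBIC))
```

```text
(no output)
```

View pics/j.png

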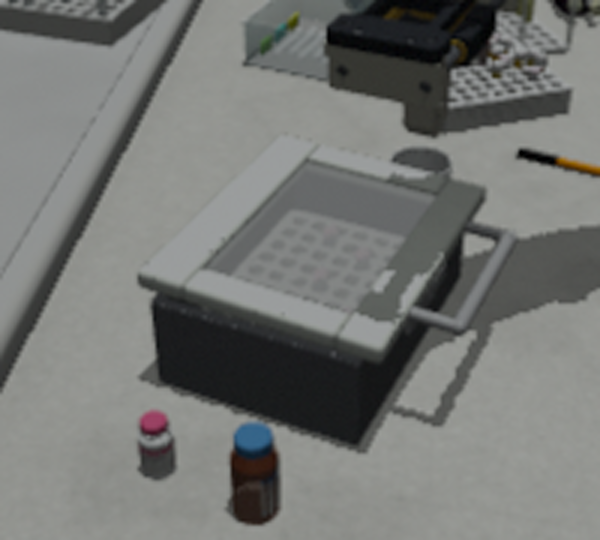

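The cover lies shut and level, with its front edge at (380,350). The vials at (155,445) and (255,475) and the cup at (420,165) are still standing, and the gripper is clear.

```bash
python3 -c "
from cell import arm
print(arm.sign_off())"
```

```text
the job is handed in; nothing more can be done
None
```

The cover is shut and stays down with the arm off it: I lowered it by the bar, pressed until the catch clicked at about 10 N, and the cup and vials still stand; the job is handed in, but no verdict came back.

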